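Seat the clay divider in the herb trough's hidden pockets

TASK

The clay divider of the herb trough is lying flat on the counter: stand it up on its feet on the counter and let it go, then take it again by its top edge. Put it into the trough, turn it square across under the in-turned rims, and draw it along the floor until both feet drop into the pair of pockets hidden under the rims; leave it there upright and fully down. The clay is brittle, so lower it all the way in your hold and never let it fall into the trough, and leave the other things on the counter where they are.

Things in the scene. Friction and masses are not known exactly. Their poses are not given: they have to be found in the camera images.
- divider_mid (a point): Centre of the loose divider, a slab of plain pale clay, about 280 g, 90 mm tall and 22 mm thick throughout, an inverted T on two feet. Axes: x from its feet to its top, y across its width, z through its thickness. It starts lying flat on one face, z up, this point 11 mm above the counter. Stood on its feet (x up) it is stable, this point 45 mm up.
- divider_top (a point): Middle of the divider's top edge, 45 mm from its centre; axes as divider_mid. From here down (-x) the upper body is 50 mm tall and 64 mm wide (y from -32 to +32 mm); below it, from 50 to 72 mm down, a cross bar 130 mm wide.
- divider_feet (a point): Midway between the undersides of the divider's two feet, 45 mm below its centre; axes as divider_mid. Each foot is 18 mm tall (below the cross bar), 10 mm wide, 22 mm thick; their centres lie at y = +60 and -60 mm, and the gap between them is open.
- trough: The herb trough, a long planter of plain pale clay, heavy and fixed, one end towards the robot. Origin: centre of its underside, on the counter; y along its length, z up. Outside 392 mm long, 182 mm wide and 105 mm tall; inside 340 mm long and 140 mm wide.
- trough_mouth (a point): Centre of the trough's mouth, at the top of the rim; axes as trough. Along both long sides the rim turns inwards by 32 mm (23 mm thick), so the mouth is 76 mm wide (x from -38 to +38 mm). The divider passes through it turned 70 to 75 degrees out of square, and can be turned square below the rims, where there are 52 mm of height.
- trough_bed (a point): Centre of the trough's floor, 75 mm below the rim top; axes as trough. Two pockets face each other in the floor under the rims, against the long walls: x from 51 to 70 and from -70 to -51 mm, 30 mm long in y, 14 mm deep. Their common y is unknown, between -57 and +57 mm; the rest is level. A divider in them has its top level with the rim.
- trough_far (a point): Middle of the top edge of the trough's far end wall, 192 mm along y from the trough's centre, 105 mm up; axes as trough (y points away from the robot). The other end, nearest the robot, is alike. The end walls are 22 mm thick.
Not all that is in view belongs to the job. Leave any pink or yellow look-alike of the part that bears divider_mid alone.

How it is judged:
On the way:
1. the divider stands upright on its feet on the counter, let go (angle between divider_mid's own x axis and vertical below 0.1 rad and height (world z) of divider_mid between 0.04 and 0.05 m and contact force between the fingers and divider below 0.1 N and linear speed of divider below 0.02 m/s), for 0.2 s.
At the end, for the whole second after the job is handed in: The divider stands in the trough, square across it and upright within 0.15 rad, both feet down in the pockets (at most 5 mm short of their bottom), let go and at rest (z of divider_mid in the frame of trough between 0.055 and 0.066 m and x of divider_mid in the frame of trough between -0.015 and 0.015 m and y of divider_mid in the frame of trough between -0.07 and 0.07 m and angle between divider_mid's own x axis and vertical below 0.15 rad and linear speed of divider below 0.01 m/s); the robot touches nothing.
It fails at once if the divider falls or is slammed into the trough: faster than 0.3 m/s between its walls (x of divider_mid in the frame of trough between -0.06 and 0.06 m and y of divider_mid in the frame of trough between -0.17 and 0.17 m and z of divider_mid in the frame of trough below 0.13 m and linear speed of divider above 0.3 m/s).
It fails at once if another thing on the counter is moved by more than 30 mm (distance of any of spray_bottle, plant_pot, clay_pot, trowel, dibber, seed_tray from where it was at the start of the episode above 0.03 m).
It also fails if it takes over 72 s, if anything falls off the work surface, if the arm or the gripper's body presses on something with over 40 N, if the wrist force passes 120 N, or if a joint passes its speed limit or range.

ROBOT

A 6-joint arm with a two-finger parallel gripper is mounted at the origin on the work surface. World frame = base frame: x ahead of the robot, y to its left, z up, the work surface at z = 0. Lengths are in m, angles in rad, forces in N, time in s.
With the tool pointing down it reaches from about 0.4 to 0.825 m from the base axis. Payload 7 kg.
Tool frame: the origin (TCP) lies at the very end of the fingers, on their centre line; the grasp point (between the pads) lies 19 mm behind it; z points along the fingers, y is the line along which they close (so a half turn about z gives the same grasp; the last joint's range is limited). The gripper opens to 88 mm and grips with 3 to 60 N. Pads are 19 mm wide; open, the fingers measure 130 mm over their backs; the gripper's body (78 mm by 193 mm) begins 47 mm behind the grasp point.
Start: joints at [1.569, 0.359, 0.012, 0, -1.224, -0.288], TCP at [0.193, 0.647, 0.198] pointing down, gripper open.
Joint ranges: [-3.07, 3.07], [-1.43, 2.12], [-1.02, 1.25], [-3.03, 1.67], [-3.05, -0], [-3.03, 3.03]. Speed limits (rad/s): [2.39, 2.39, 3.01, 3.14, 3.14, 3.14].

INTERFACE

Orientations are given as a 3x3 rotation matrix whose columns are the frame's x, y, z axes.
In Python, from plant import manip gives the robot as it stands.
- The arm moves only by the shell command python3 -m inch 'ROWS' [OPENING] [FORCE]. ROWS is JSON, a list of rows, each a list of 4 numbers: the shift along the world's x, y, z in mm, then the turn about the world's z in rad. A call has 1 to 20 rows; each row shifts and turns the commanded pose from where the row before left it; what a row does not reach is not made up. A row lasts 1/10 s, in which the tool goes at most 50 mm and 8.59 degrees, less where a joint would pass 70% of its speed; a pose out of reach is approached as far as the arm can. A call with a gripper value outside its range is refused whole. OPENING is the gripper command: -1 is shut, 1 is fully open, values between are in proportion, set as the call begins (- or left out, the last holds). The fingers move at their own pace and stop on an object; FORCE is the grip in N (left out, the last holds). Time passes only in rows, so rows that do not move let the fingers close. It gives the time, the measured TCP pose, the force, the opening and the grip force at its end, in the units of the state.
- manip.read_state(): the state, without advancing time (a new reading comes with each control period).
- manip.grab_frame(name): name is "scene" or "top" or "wrist"; returns (picture, depth): 480x640x3 uint8, red, green, blue; 480x640 float32, m along the optical axis (not along the pixel's ray), 0 where there is no reading.
- manip.camera_params(name): a dict with "camera_matrix" (3x3 intrinsics, pixels), "D" ([k1, k2, p1, p2, k3] as OpenCV has them; the pictures are not rectified), "rvec" (rotation vector, rad) and "tvec" (3), from world to camera coordinates, as OpenCV has them. Camera axes: x right, y down, z forward; pixel columns grow to the right and rows downward; lengths in m; the calibration is good to about 2 mm. A picture is of the moment at which its call begins: read the wrist's pose just before it. camera_params takes no time and is no camera call; for the wrist camera it gives the pose at the moment of the call.
- manip.finish_job(): hands the job in; it is judged then, once.
The state is a dict: "clock": time; "q": joint angles; "qvel": joint speeds; "effort": joint torques, N m; "eef_pos": TCP position; "ee_rot": TCP orientation; "contact_force": force on the tool from outside, world axes, zero at the start; "ft_torque": the same for the moment, N m; "gripper_width": finger opening in m; "finger_force": force on a finger pad.
Only numpy, scipy, OpenCV 4.12 (cv2) and the standard library are available. Lean on these libraries where they do the work, as an engineer would, in place of code of your own. Each camera call takes 0.05 s, during which the arm holds its last target. There are 200 camera calls.

## Working session

There is one attempt and no reset: what is moved stays moved. The work goes in short steps, Python scripts to look and compute and a shell command to move; the robot and the scene stay as the last step left them, time stands still between calls to the robot, and variables do not carry over. Pictures are saved under pics/ and viewed, at most 10 in all, crops included, and the job is handed in when it is done.

```bash
ls; mkdir -p pics
python3 - <<'E'
from plant import manip
import cv2,numpy as np
s=manip.read_state();print(s)
ims=[]
for n in("scene","top"):
    im,d=manip.grab_frame(n);p=manip.camera_params(n);np.savez(f"pics/{n}0.npz",im=im,d=d,**{k:np.array(v) for k,v in p.items()})
    cv2.imwrite(f"pics/{n}0.png",im[:,:,::-1]);R=cv2.Rodrigues(np.array(p["rvec"]))[0];print(n,-R.T@np.array(p["tvec"]).ravel(),p["camera_matrix"],p["D"],(d>0).mean())
E
```

```text
pics
{'clock': 0.0, 'q': array([ 1.56910282e+00,  3.59375922e-01,  1.10590765e-02, -3.49530117e-04,
       -1.22407737e+00, -2.88109256e-01]), 'qvel': array([ 0.00112384,  0.00043328,  0.00101208, -0.00028055,  0.0014297 ,
        0.00046067]), 'effort': array([ 1.72301275e-04, -5.82718384e+01,  2.93053293e+01,  6.99734464e+00,
        6.72531605e-03, -1.66050236e-04]), 'eef_pos': array([0.19276127, 0.64633922, 0.19733001]), 'ee_rot': array([[ 9.58266256e-01, -2.85877023e-01, -3.31436063e-04],
       [-2.85877182e-01, -9.58264935e-01, -1.59731398e-03],
       [ 1.39031807e-04,  1.62540209e-03, -9.99998669e-01]]), 'contact_force': array([ 0.20247252,  0.69194954, -0.05645944]), 'ft_torque': array([-0.03092249,  0.03691043, -0.0499138 ]), 'finger_force': 0.0, 'gripper_width': 0.08751927914846276}
scene [ 1.02573133 -0.3096806   0.73046989] [[487.47877093   0.         321.07344634]
 [  0.         487.47877093 234.99637125]
 [  0.           0.           1.        ]] [-0.09880194  0.          0.          0.          0.        ] 0.9959537760416667
top [0.347431   0.20993639 1.46269511] [[595.18236448   0.         317.56490321]
 [  0.         595.18236448 244.43204846]
 [  0.           0.           1.        ]] [-0.06363652  0.          0.          0.          0.        ] 0.9958756510416666
```

View pics/top0.png

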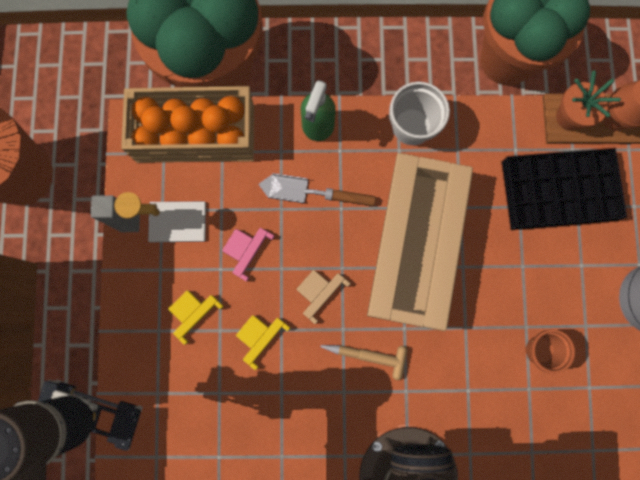

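View pics/scene0.png

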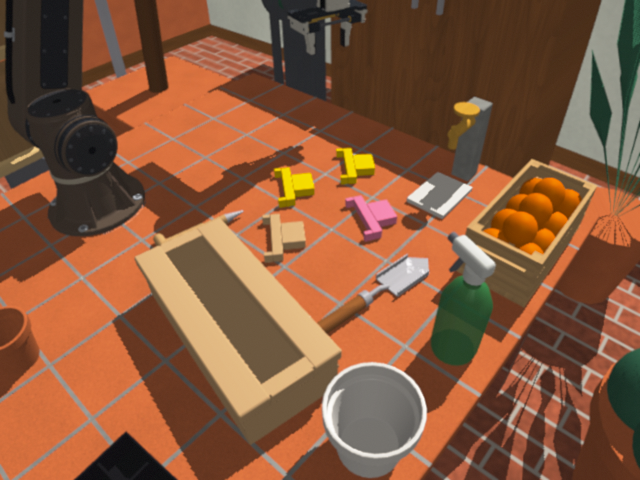

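The top view shows the clay divider near (322,292) with its top pointing up-left. The trough runs from (410,315) to (437,165). The scene view shows the divider at (283,235), and looks into the trough from the side at (240,310). Next I'll measure both.

```bash
cat > h.py <<'E'
import numpy as np,cv2
def load(n): 
    return dict(np.load(f"pics/{n}.npz"))
def rays(f):
    h,w=f['d'].shape
    g=np.stack(np.meshgrid(np.arange(w),np.arange(h)),-1).reshape(-1,1,2).astype(float)
    u=cv2.undistortPoints(g,f['camera_matrix'],f['D']).reshape(h,w,2)
    r=np.dstack([u,np.ones((h,w))]);R=cv2.Rodrigues(f['rvec'])[0]
    return r@R,-R.T@f['tvec'].ravel()
def cloud(f):
    r,c=rays(f);return c+r*f['d'][...,None]
def plane(f,z):
    r,c=rays(f);return c+r*((z-c[2])/r[...,2:])
def tan(f):
    hsv=cv2.cvtColor(f['im'],cv2.COLOR_RGB2HSV).astype(int)
    return (hsv[...,0]>=9)&(hsv[...,0]<=22)&(hsv[...,1]>60)&(hsv[...,1]<150)&(hsv[...,2]>60)
def comps(m,amin):
    n,l,s,c=cv2.connectedComponentsWithStats(m.astype(np.uint8))
    return [(l==i,s[i],c[i]) for i in range(1,n) if s[i][4]>amin]
E
python3 - <<'E'
from h import *
for n in("top0","scene0"):
    f=load(n);P=cloud(f);m=tan(f)
    print(n,f['im'][292,318] if n=="top0" else f['im'][235,290])
    for mm,s,c in comps(m,150):print(s,c.round(),np.median(P[mm],0).round(3),np.percentile(P[mm][:,2],[5,95]).round(3))
E
```

```text
top0 [194 157 118]
[256   0 158  16 455] [337.   6.] [ 1.591  0.113 -0.662] [-0.696 -0.643]
[415   0  75  12 190] [451.   5.] [ 1.592 -0.321 -0.66 ] [-0.68  -0.643]
[  0   8 126  12 304] [63. 11.] [ 1.59   1.224 -0.66 ] [-0.699 -0.647]
[ 117   78  142   92 5155] [189. 126.] [0.82  0.524 0.092] [-0.005  0.123]
[  367   151   106   181 13774] [421. 242.] [ 0.552 -0.037  0.102] [0.024 0.109]
[ 296  269   55   55 1323] [319. 291.] [0.45  0.216 0.021] [-0.002  0.027]
[ 338  329   75   52 1105] [381. 357.] [0.286 0.048 0.021] [-0.002  0.029]
[  0 414  25  66 245] [ 15. 446.] [0.197 0.613 0.665] [0.663 0.667]
[374 425  67  27 727] [405. 436.] [0.098 0.008 0.013] [0.002 0.021]
scene0 [226 186 130]
[   0    0   45  179 2139] [ 11. 122.] [-0.807  0.052 -0.15 ] [-0.222  0.264]
[555   0  51 170 238] [579.  97.] [ 0.601  1.664 -0.19 ] [-0.66   0.179]
[ 141   86  142   87 1111] [219. 132.] [-0.025  0.445 -0.   ] [-0.003  0.002]
[284  97  34  53 253] [301. 122.] [ 0.114  0.601 -0.   ] [-0.003  0.003]
[454  96  40  71 207] [477. 125.] [ 0.454  1.217 -0.069] [-0.3    0.205]
[283 148  61  35 240] [317. 168.] [ 0.344  0.453 -0.001] [-0.003  0.001]
[ 459  158  145  150 6126] [526. 236.] [0.874 0.399 0.097] [0.003 0.12 ]
[ 86 172  60  61 858] [116. 210.] [0.092 0.011 0.013] [0.002 0.084]
[ 238  205   91   61 1546] [282. 236.] [0.456 0.208 0.02 ] [-0.002  0.024]
[  126   209   245   252 24887] [239. 325.] [ 0.598 -0.03   0.102] [0.017 0.106]
```

Run:
```python
from h import *
for n,pxd,pxt in(("top0",(319,291),(388,250)),("scene0",(290,235),(205,345))):
    f=load(n);P=cloud(f);m=tan(f)
    for mm,s,c in comps(m,1000):
        z=P[...,2]
        if abs(c[0]-pxd[0])<12 and abs(c[1]-pxd[1])<8:
            k=mm&(z>.014)&(z<.03);print(n,"div z",np.median(z[k]))
            q=(plane(f,.022)[k][:,:2]);cv=cv2.convexHull(q.astype(np.float32))
            w,v=np.linalg.eigh(np.cov(q.T));y=v[:,1];x=v[:,0]
            a=q@x;b=q@y;e=(np.percentile(a,[.5,99.5]),np.percentile(b,[.5,99.5]))
            # top end: mass (narrow) -> spread of b at each end
            lo=np.ptp(b[a<e[0][0]+.03]);hi=np.ptp(b[a>e[0][1]-.03])
            if hi>lo:x=-x;a=-a;e=(np.sort(-e[0]),e[1])
            print(" x axis",x.round(3),"yaw",np.arctan2(x[1],x[0]).round(3),"ext",np.ptp(e[0]).round(3),np.ptp(e[1]).round(3),"centre",(x*e[0].mean()+y*e[1].mean()).round(4),"rect",cv2.minAreaRect(cv.astype(np.float32)*1000))
        if 150<c[1] and s[4]>12000:
            k=mm&(z>.093)&(z<.118);k=cv2.morphologyEx(k.astype(np.uint8),cv2.MORPH_OPEN,np.ones((3,3)))>0
            print(n,"trough z",np.median(z[k]))
            q=plane(f,.105)[k][:,:2].astype(np.float32)*1000
            print(" rect",cv2.minAreaRect(q), cv2.boxPoints(cv2.minAreaRect(q)).round())
```

```text
top0 trough z 0.1043646960974689
 rect ((553.9546508789062, -28.327346801757812), (183.19866943359375, 392.71575927734375), 78.35945892333984) [[ 343.  -78.]
 [ 728. -158.]
 [ 765.   22.]
 [ 380.  101.]]
top0 div z 0.02198157267335832
 x axis [0.66  0.751] yaw 0.85 ext 0.087 0.128 centre [0.4427 0.2108] rect ((442.4593200683594, 210.53367614746094), (89.579833984375, 129.73532104492188), 48.46642303466797)
scene0 div z 0.021478562920674182
 x axis [0.72  0.694] yaw 0.767 ext 0.091 0.133 centre [0.4477 0.2026] rect ((446.99652099609375, 205.32705688476562), (89.18211364746094, 134.70858764648438), 48.453826904296875)
scene0 trough z 0.10414290685575911
 rect ((557.713623046875, -33.367767333984375), (182.8068084716797, 397.3863220214844), 78.2359390258789) [[ 345.  -82.]
 [ 734. -163.]
 [ 771.   16.]
 [ 382.   97.]]
```

```bash
python3 -m inch '[[20,-32,-4,0.087],[21,-32,-4,0.087],[21,-32,-4,0.088],[21,-32,-4,0.087],[21,-32,-4,0.087],[21,-32,-4,0.088],[21,-32,-4,0.087],[21,-32,-4,0.087],[21,-32,-4,0.088],[21,-32,-4,0.087],[21,-32,-4,0.087],[21,-32,-4,0.088],[20,-31,0,0.087],[0,0,0,0],[0,0,0,0]]' 1
cat > snap.py <<'E'
import sys,cv2,numpy as np
from plant import manip
def snap(cam,out):
    p=manip.camera_params(cam);im,d=manip.grab_frame(cam)
    np.savez(f"pics/{out}.npz",im=im,d=d,**{k:np.array(v) for k,v in p.items()});cv2.imwrite(f"pics/{out}.png",im[:,:,::-1])
for i in range(1,len(sys.argv),2): snap(sys.argv[i],sys.argv[i+1])
E
python3 snap.py wrist w1
python3 - <<'E'
from h import *
from plant import manip
s=manip.read_state();print(s['eef_pos'],np.degrees(np.arctan2(s['ee_rot'][1,1],s['ee_rot'][0,1])))
f=load("w1");P=cloud(f);m=tan(f)
for mm,st,c in comps(m,1500):
    k=mm&(P[...,2]>.014)&(P[...,2]<.03)
    if k.sum()<1500: continue
    q=plane(f,.022)[k][:,:2].astype(np.float32)*1000
    print(c,st,np.median(P[k],0),cv2.minAreaRect(q),cv2.boxPoints(cv2.minAreaRect(q)).round())
E
```

```text
clock: 1.6
eef_pos: [0.4641, 0.2309, 0.15]
ee_rot: [[0.666, 0.746, -0.0], [0.746, -0.666, -0.0], [-0.001, -0.0, -1.0]]
contact_force: [0.7, -0.5, 0.5]
gripper_width: 0.0877
finger_force: 0.0
[0.4638421  0.23165377 0.15007888] -41.67685716823707
[555.61226185 153.58839167] [  413     0   227   302 36112] [0.6682035  0.11690243 0.02417841] ((675.3743896484375, 133.53009033203125), (216.79457092285156, 46.71897506713867), 70.54385375976562) [[617.  39.]
 [661.  24.]
 [734. 228.]
 [689. 244.]]
[302.41259113 241.24129774] [  199   142   221   160 20713] [0.44866548 0.21626665 0.02154738] ((444.1775207519531, 211.434814453125), (84.59262084960938, 129.34310913085938), 48.185672760009766) [[368. 223.]
 [464. 137.]
 [521. 200.]
 [424. 286.]]
```

View pics/w1.png

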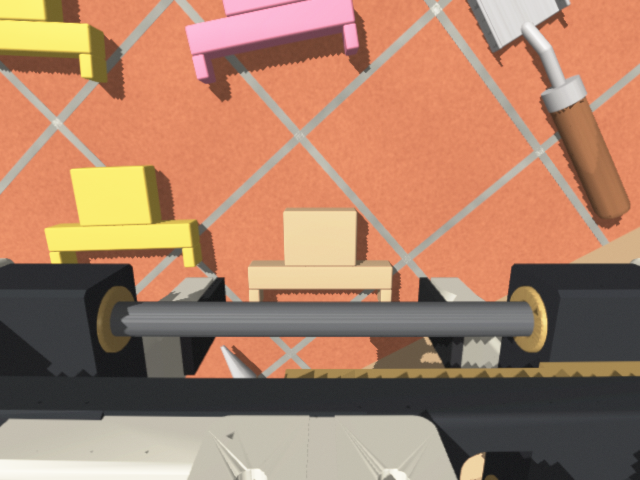

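The wrist view shows the pale divider at (320,250), with its top edge at row 210, centred between the open fingers. All three views agree on its pose, so I'll go down.

```bash
python3 -m inch '[[0,0,-40,0],[0,0,-40,0],[0,0,-30,0],[0,0,-20,0],[0,0,-10,0],[0,0,-6,0],[0,0,0,0]]' 1; python3 -m inch '[[0,0,0,0],[0,0,0,0],[0,0,0,0],[0,0,0,0],[0,0,0,0],[0,0,0,0],[0,0,0,0],[0,0,0,0]]' -1 8
```

```text
clock: 2.35
eef_pos: [0.4637, 0.2323, 0.0042]
ee_rot: [[0.663, 0.749, -0.0], [0.749, -0.663, -0.0], [-0.0, 0.0, -1.0]]
contact_force: [-0.2, 0.6, -0.3]
gripper_width: 0.0877
finger_force: 0.0
clock: 3.15
eef_pos: [0.4639, 0.2318, 0.0042]
ee_rot: [[0.664, 0.748, -0.0], [0.748, -0.664, -0.0], [-0.0, -0.0, -1.0]]
contact_force: [-0.8, -0.2, 0.3]
gripper_width: 0.0292
finger_force: 0.0
```

```bash
python3 -m inch '[[0,0,0,0],[0,0,0,0]]'; python3 snap.py scene s2; python3 -c "
import cv2
a=cv2.imread('pics/s2.png')[120:320,180:430];cv2.imwrite('pics/s2c.png',cv2.resize(a,None,fx=3,fy=3))"
```

```text
clock: 3.35
eef_pos: [0.4639, 0.2318, 0.0042]
ee_rot: [[0.664, 0.748, -0.0], [0.748, -0.664, -0.0], [-0.0, 0.0, -1.0]]
contact_force: [0.2, 0.1, -0.8]
gripper_width: 0.0133
finger_force: 0.0
```

View pics/s2c.png

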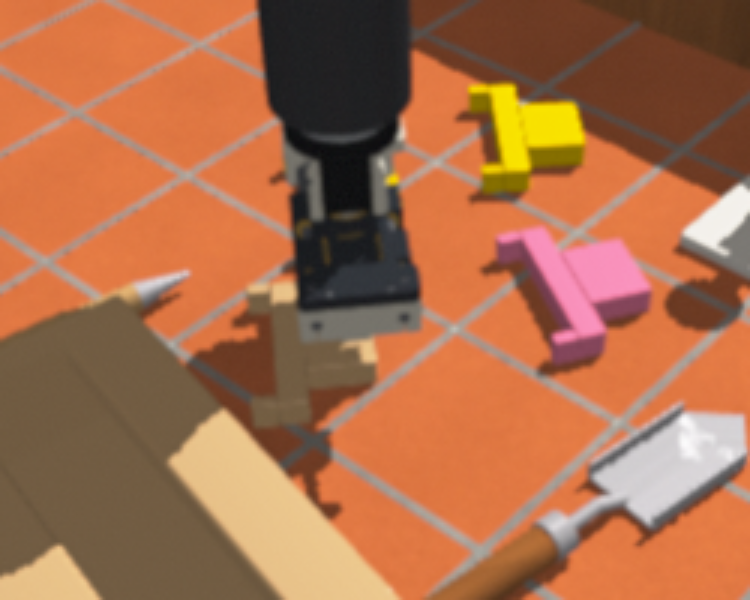

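The divider still lies there under the gripper at crop (310,350), and no finger is visible outside its side. The opening reads too small for a grip, so I'll check the wrist view.

```bash
python3 snap.py wrist w2 ; python3 -m inch '[[0,0,0,0]]'
```

```text
clock: 3.55
eef_pos: [0.4639, 0.2318, 0.0043]
ee_rot: [[0.664, 0.748, 0.0], [0.748, -0.664, 0.0], [0.0, 0.0, -1.0]]
contact_force: [0.2, 0.3, 0.9]
gripper_width: 0.0014
finger_force: 0.0
```

View pics/w2.png

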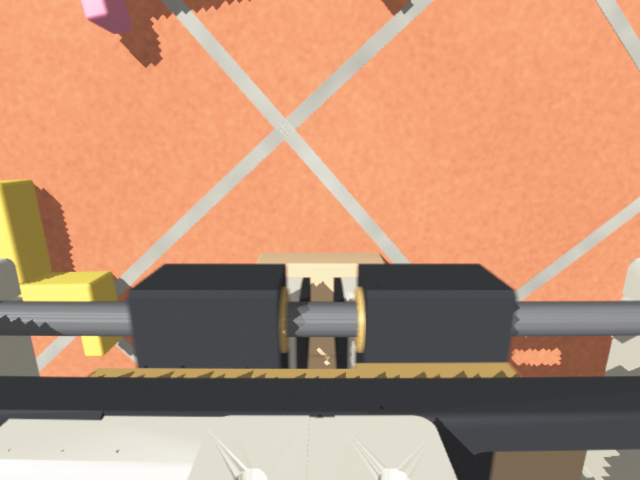

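The wrist view shows the fingers nearly shut, with the divider's top edge behind them at (320,258). I'll measure whether it moved and where the fingers are.

Run:
```python
from h import *
f=load("w2");P=cloud(f)
for v in range(245,300,6):print(v,P[v,320].round(3),P[v,275].round(3),f['im'][v,320])
print("finger?",P[330,302].round(3),P[330,340].round(3),P[345,320].round(3),P[355,322].round(3))
print(rays(f)[1])
f=load("s2");P=cloud(f);m=tan(f)
for mm,s,c in comps(m,300):
    if 230<c[0]<330 and 190<c[1]<270:
        k=mm&(P[...,2]>.014)&(P[...,2]<.03);q=plane(f,.022)[k][:,:2].astype(np.float32)*1000
        print(s,c,cv2.minAreaRect(q),cv2.boxPoints(cv2.minAreaRect(q)).round())
```

```text
245 [ 0.473  0.244 -0.   ] [ 0.456  0.26  -0.   ] [246 163 119]
251 [ 0.471  0.242 -0.   ] [ 0.453  0.258 -0.001] [242 161 118]
257 [0.471 0.242 0.012] [0.455 0.257 0.012] [218 183 142]
263 [0.471 0.242 0.02 ] [0.481 0.269 0.103] [241 218 168]
269 [0.469 0.24  0.021] [0.481 0.268 0.107] [252 238 197]
275 [0.468 0.238 0.023] [0.482 0.268 0.112] [252 239 198]
281 [0.466 0.236 0.023] [0.482 0.268 0.116] [252 238 196]
287 [0.463 0.233 0.021] [0.482 0.267 0.119] [149 127 100]
293 [0.461 0.231 0.022] [0.482 0.267 0.122] [148 126  98]
299 [0.459 0.229 0.022] [0.481 0.266 0.121] [149 126  98]
finger? [0.479 0.256 0.116] [0.484 0.249 0.115] [0.442 0.209 0.021] [0.439 0.205 0.021]
[0.50774485 0.28190188 0.19023524]
[ 252  205   72   68 1213] [280.27287716 239.05111294] ((446.96868896484375, 205.295654296875), (89.09819030761719, 134.70858764648438), 48.453826904296875) [[367. 217.]
 [468. 127.]
 [527. 194.]
 [426. 283.]]
```

Run:
```python
from h import *
u=np.array([.664,.748]);y=np.array([.748,-.664]);t=np.array([.464,.232])
for n in("s2","w2"):
    f=load(n);P=cloud(f);d=P[...,:2]-t;a=d@u;b=d@y;z=P[...,2]
    for z0 in(.03,.045,.06,.075,.09,.105,.12):
        k=(abs(a)<.09)&(abs(b)<.14)&(z>z0)&(z<z0+.015)
        if k.sum()>5:print(n,z0,k.sum(),"u",np.percentile(a[k],[2,98]).round(3),"y",np.percentile(b[k],[2,98]).round(3))
    k=(abs(a)<.09)&(abs(b)<.14)&(z>.026)&(z<.1);
    i=np.argwhere(k);i=i[np.argsort(z[k])][:400:40]
    for r,c in i:print((c,r),P[r,c].round(3),round(a[r,c],3),round(b[r,c],3),f['im'][r,c])
```

```text
s2 0.03 11 u [-0.007  0.012] y [0.019 0.024]
s2 0.09 106 u [-0.036  0.04 ] y [-0.081  0.09 ]
s2 0.105 453 u [-0.037  0.039] y [-0.081  0.09 ]
s2 0.12 516 u [-0.036  0.038] y [-0.035  0.098]
(np.int64(304), np.int64(232)) [0.486 0.228 0.033] 0.012 0.019 [188 140 108]
w2 0.03 408 u [0.    0.011] y [-0.014  0.013]
w2 0.045 634 u [0.006 0.011] y [-0.013  0.012]
w2 0.06 71 u [-0.01   0.011] y [-0.011  0.011]
w2 0.075 955 u [-0.007  0.008] y [-0.009  0.008]
w2 0.09 4603 u [-0.029  0.039] y [-0.082  0.081]
w2 0.105 21075 u [-0.018  0.039] y [-0.08  0.08]
w2 0.12 37533 u [0.021 0.038] y [-0.049  0.048]
(np.int64(332), np.int64(282)) [0.472 0.234 0.032] 0.007 0.004 [246 225 178]
(np.int64(332), np.int64(295)) [0.468 0.23  0.034] 0.001 0.004 [136 116  92]
(np.int64(347), np.int64(277)) [0.479 0.233 0.036] 0.01 0.011 [237 222 189]
(np.int64(298), np.int64(277)) [0.463 0.247 0.037] 0.011 -0.011 [237 221 189]
(np.int64(349), np.int64(277)) [0.48  0.233 0.038] 0.012 0.011 [237 222 189]
(np.int64(294), np.int64(280)) [0.462 0.248 0.04 ] 0.011 -0.012 [225 222 207]
(np.int64(302), np.int64(281)) [0.464 0.246 0.04 ] 0.01 -0.009 [129 120 106]
(np.int64(353), np.int64(281)) [0.481 0.231 0.042] 0.011 0.013 [226 223 207]
(np.int64(341), np.int64(285)) [0.476 0.234 0.043] 0.009 0.008 [87 86 81]
(np.int64(302), np.int64(286)) [0.464 0.245 0.044] 0.01 -0.009 [66 65 63]
```

The depth from both cameras shows the finger tips at z≈0.03 while the state says 0.004. The fingers closed above the slab, and sideways they are on target. The reported tool height must be about 25 mm low, so I'll open and go down in small steps, watching the force.

```bash
python3 -m inch '[[0,0,0,0],[0,0,0,0],[0,0,0,0],[0,0,0,0],[0,0,0,0],[0,0,0,0],[0,0,0,0],[0,0,0,0],[0,0,0,0],[0,0,0,0],[0,0,0,0],[0,0,0,0]]' 1; python3 -m inch '[[0,0,-5,0],[0,0,-5,0],[0,0,-4,0],[0,0,0,0]]'; python3 snap.py scene s3;  python3 - <<'E'
from h import *
from plant import manip
print(manip.read_state()['gripper_width'])
u=np.array([.664,.748]);y=np.array([.748,-.664]);t=np.array([.464,.232])
f=load("s3");P=cloud(f);d=P[...,:2]-t;a=d@u;b=d@y;z=P[...,2]
for z0 in(.003,.01,.02,.03,.045,.06,.07,.08,.09,.105,.12):
        k=(abs(a)<.045)&(abs(b-.055)<.02)&(z>z0)&(z<z0+.01)
        if k.sum()>5:print(z0,k.sum(),"u",np.percentile(a[k],[2,98]).round(3),"y",np.percentile(b[k],[2,98]).round(3),np.median(f['im'][k],0))
E
```

```text
clock: 4.75
eef_pos: [0.4639, 0.2318, 0.0043]
ee_rot: [[0.664, 0.748, 0.0], [0.748, -0.664, 0.0], [0.0, 0.0, -1.0]]
contact_force: [0.1, 0.6, 0.6]
gripper_width: 0.0867
finger_force: 0.0
clock: 5.15
eef_pos: [0.4634, 0.2313, -0.0106]
ee_rot: [[0.664, 0.748, -0.001], [0.748, -0.664, -0.001], [-0.002, -0.0, -1.0]]
contact_force: [-0.5, -0.6, 0.1]
gripper_width: 0.0873
finger_force: 0.0
0.08764068742223403
0.003 21 u [-0.044  0.035] y [0.042 0.066] [116.  92.  65.]
0.01 18 u [-0.044 -0.036] y [0.037 0.065] [115.5  92.   65. ]
0.02 71 u [-0.045  0.01 ] y [0.036 0.064] [115.  99.  73.]
0.03 40 u [-0.01  0.01] y [0.057 0.061] [116. 113. 104.]
0.045 34 u [-0.01   0.011] y [0.059 0.064] [116. 112. 104.]
0.06 6 u [-0.009  0.011] y [0.063 0.066] [118.5 114.5 105. ]
0.105 7 u [0.017 0.019] y [0.036 0.049] [99. 73. 46.]
0.12 174 u [-0.035  0.033] y [0.037 0.074] [50.  54.  57.5]
```

```bash
python3 -m inch '[[0,0,-4,0],[0,0,-2,0],[0,0,0,0]]';  python3 -m inch '[[0,0,-2,0],[0,0,0,0]]'; python3 -m inch '[[0,0,-2,0],[0,0,0,0]]'; python3 -m inch '[[0,0,-2,0],[0,0,0,0]]'
```

```text
clock: 5.5
eef_pos: [0.4637, 0.2317, -0.016]
ee_rot: [[0.664, 0.748, -0.0], [0.748, -0.664, -0.0], [-0.0, -0.0, -1.0]]
contact_force: [-0.8, -0.4, -0.8]
gripper_width: 0.0879
finger_force: 0.0
clock: 5.7
eef_pos: [0.4638, 0.2317, -0.0179]
ee_rot: [[0.664, 0.748, -0.0], [0.748, -0.664, -0.0], [-0.0, -0.0, -1.0]]
contact_force: [-0.2, 0.8, -0.7]
gripper_width: 0.0877
finger_force: 0.0
clock: 5.9
eef_pos: [0.4638, 0.2317, -0.0199]
ee_rot: [[0.664, 0.748, -0.0], [0.748, -0.664, -0.0], [-0.0, -0.0, -1.0]]
contact_force: [0.4, 1.0, 0.7]
gripper_width: 0.0875
finger_force: 0.0
clock: 6.1
eef_pos: [0.4638, 0.2317, -0.022]
ee_rot: [[0.664, 0.748, -0.0], [0.748, -0.664, -0.0], [-0.0, -0.0, -1.0]]
contact_force: [-1.2, -0.4, 0.1]
gripper_width: 0.0876
finger_force: 0.0
```

```bash
for i in 1 2; do :; done; python3 -m inch '[[0,0,-1,0],[0,0,0,0]]' | grep -E "eef|contact"; python3 -m inch '[[0,0,-1,0],[0,0,0,0]]'| grep -E "eef|contact"; python3 -m inch '[[0,0,-1,0],[0,0,0,0]]'| grep -E "eef|contact"
```

```text
eef_pos: [0.4638, 0.2318, -0.0229]
contact_force: [-0.2, -0.2, -0.2]
eef_pos: [0.4638, 0.2318, -0.0238]
contact_force: [-1.3, 0.4, 0.1]
eef_pos: [0.4639, 0.2318, -0.0248]
contact_force: [-0.4, -0.1, -0.4]
```

```bash
python3 -m inch '[[0,0,0,0],[0,0,0,0],[0,0,0,0],[0,0,0,0],[0,0,0,0],[0,0,0,0],[0,0,0,0],[0,0,0,0]]' -1 8
```

```text
clock: 7.5
eef_pos: [0.4639, 0.2319, -0.0247]
ee_rot: [[0.664, 0.748, 0.0], [0.748, -0.664, 0.0], [0.0, -0.0, -1.0]]
contact_force: [0.0, 0.3, 1.0]
gripper_width: 0.0639
finger_force: 8.0
```

```bash
python3 -m inch '[[-1,-1.1,6.5,0],[-1,-1.2,6.4,0],[-1.7,-1.9,6.1,0],[-1.8,-2,6,0],[-2.4,-2.7,5.5,0],[-2.4,-2.7,5.5,0],[-3,-3.4,4.8,0],[-3,-3.4,4.8,0],[-3.5,-3.9,4,0],[-3.5,-4,3.9,0],[-3.9,-4.4,3,0],[-3.9,-4.4,3,0],[0,0,0,0]]' - 5; python3 snap.py scene s4
python3 - <<'E'
from h import *
u=np.array([.664,.748]);y=np.array([.748,-.664]);t=np.array([.4435,.21])
f=load("s4");P=cloud(f);d=P[...,:2]-t;a=d@u;b=d@y;z=P[...,2]
m=tan(f)&(abs(a)<.12)&(abs(b)<.07)&(z>.004)
for z0 in np.arange(.004,.1,.01):
    k=m&(z>=z0)&(z<z0+.01)
    if k.sum()>3:print(z0.round(3),k.sum(),"u",np.percentile(a[k],[2,98]).round(3),"y",np.percentile(b[k],[2,98]).round(3))
E
```

```text
clock: 8.8
eef_pos: [0.4326, 0.1965, 0.0354]
ee_rot: [[0.664, 0.748, 0.001], [0.748, -0.664, 0.001], [0.001, 0.0, -1.0]]
contact_force: [0.1, 1.7, 1.0]
gripper_width: 0.0636
finger_force: 5.0
0.004 27 u [-0.058 -0.032] y [0.063 0.067]
0.014 48 u [-0.062 -0.035] y [0.059 0.067]
0.024 103 u [-0.056 -0.028] y [-0.016  0.068]
0.034 191 u [-0.05  -0.026] y [-0.01   0.067]
0.044 85 u [-0.044 -0.015] y [0.001 0.062]
0.054 27 u [-0.035 -0.029] y [0.011 0.034]
0.064 12 u [-0.008  0.002] y [0.026 0.049]
0.074 9 u [-0.006 -0.001] y [0.031 0.051]
0.094 29 u [-0.119 -0.006] y [-0.033  0.069]
```

```bash
python3 -m inch '[[-4.2,-4.7,1.9,0],[-4.2,-4.8,1.9,0],[-4.3,-4.9,0.8,0],[-4.4,-4.9,0.8,0],[-4.4,-4.9,-0.4,0],[-4.4,-5,-0.4,0],[0,0,0,0]]' - 5; python3 snap.py scene s5 wrist w5
python3 - <<'E'
from h import *
u=np.array([.664,.748]);y=np.array([.748,-.664]);t=np.array([.4435,.21])
f=load("s5");P=cloud(f);d=P[...,:2]-t;a=d@u;b=d@y;z=P[...,2]
m=tan(f)&(abs(a)<.12)&(abs(b)<.07)&(z>.004)
for z0 in np.arange(.004,.1,.01):
    k=m&(z>=z0)&(z<z0+.01)
    if k.sum()>3:print(z0.round(3),k.sum(),"u",np.percentile(a[k],[2,98]).round(3),"y",np.percentile(b[k],[2,98]).round(3))
c=f['im'][150:300,190:390,::-1];cv2.imwrite("pics/s5c.png",cv2.resize(c,None,fx=3,fy=3))
E
```

```text
clock: 9.55
eef_pos: [0.4055, 0.166, 0.0391]
ee_rot: [[0.664, 0.748, -0.001], [0.748, -0.664, -0.001], [-0.002, -0.0, -1.0]]
contact_force: [-0.9, -1.4, 3.6]
gripper_width: 0.0642
finger_force: 5.0
0.004 16 u [-0.058 -0.049] y [0.063 0.067]
0.014 29 u [-0.063 -0.045] y [0.063 0.068]
0.024 41 u [-0.067 -0.045] y [0.028 0.068]
0.034 148 u [-0.065 -0.044] y [0.031 0.066]
0.044 41 u [-0.065 -0.044] y [0.029 0.043]
0.054 11 u [-0.057 -0.042] y [0.031 0.035]
0.064 14 u [-0.061 -0.041] y [0.03  0.049]
0.074 10 u [-0.064 -0.041] y [0.032 0.05 ]
0.094 35 u [-0.12  -0.047] y [-0.037  0.07 ]
```

View pics/s5c.png

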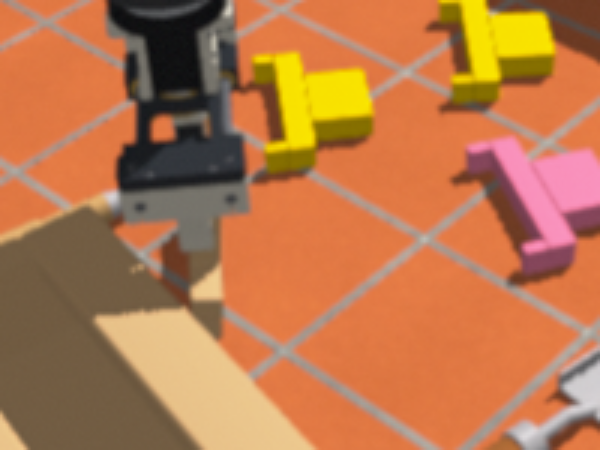

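The crop shows the divider standing under the gripper at about (205,265), close to upright. I'll release it, rise and check.

```bash
python3 -m inch '[[0,0,-1,0],[0,0,0,0],[0,0,0,0]]' - 3; python3 -m inch '[[0,0,0,0],[0,0,0,0],[0,0,0,0],[0,0,0,0],[0,0,0,0],[0,0,0,0]]' 1; python3 -m inch '[[0,0,8,0],[0,0,15,0],[0,0,25,0],[0,0,35,0],[0,0,35,0],[0,0,30,0],[0,0,0,0]]'; python3 snap.py scene s6 wrist w6 top t6
python3 - <<'E'
from h import *
u=np.array([.664,.748]);y=np.array([.748,-.664]);t=np.array([.4055,.166])
for n in("s6","w6","t6"):
    f=load(n);P=cloud(f);d=P[...,:2]-t;a=d@u;b=d@y;z=P[...,2]
    m=tan(f)&(abs(a)<.06)&(abs(b)<.08)&(z>.004)
    for lo,hi in((.004,.016),(.02,.034),(.034,.043),(.046,.06),(.06,.075),(.075,.085),(.085,.095)):
        k=m&(z>=lo)&(z<hi)
        if k.sum()>20:print(n,lo,k.sum(),"u",np.percentile(a[k],[2,98]).round(3),"y",np.percentile(b[k],[2,98]).round(3),np.median(z[k]))
    k=m&(z>.084)&(z<.096)
    if k.sum()>50:print(n,cv2.minAreaRect(plane(f,.09)[k][:,:2].astype(np.float32)*1000))
E
```

```text
clock: 9.95
eef_pos: [0.407, 0.1676, 0.0382]
ee_rot: [[0.664, 0.748, -0.0], [0.748, -0.664, -0.0], [-0.0, 0.0, -1.0]]
contact_force: [-0.2, 0.7, 2.9]
gripper_width: 0.0639
finger_force: 3.0
clock: 10.55
eef_pos: [0.4069, 0.1675, 0.0384]
ee_rot: [[0.664, 0.748, 0.0], [0.748, -0.664, -0.0], [-0.0, 0.0, -1.0]]
contact_force: [-0.6, -0.4, -0.6]
gripper_width: 0.0874
finger_force: 0.0
clock: 11.25
eef_pos: [0.409, 0.1691, 0.1912]
ee_rot: [[0.663, 0.749, 0.006], [0.749, -0.663, 0.005], [0.008, 0.001, -1.0]]
contact_force: [-0.2, 1.0, -0.4]
gripper_width: 0.0876
finger_force: 0.0
s6 0.004 24 u [-0.028  0.01 ] y [-0.067  0.067] 0.010408935633104077
s6 0.02 62 u [-0.009  0.01 ] y [-0.052  0.066] 0.02793623248568733
s6 0.034 171 u [-0.012  0.009] y [-0.048  0.066] 0.03987492274345594
s6 0.046 62 u [-0.013  0.009] y [-0.025  0.034] 0.051683779107094485
s6 0.06 79 u [-0.013  0.008] y [-0.02   0.035] 0.06859872327931826
s6 0.075 44 u [-0.013  0.008] y [0.002 0.035] 0.08016371017424723
s6 0.085 226 u [-0.014  0.007] y [-0.028  0.034] 0.08879823627805644
s6 ((408.5681457519531, 159.260986328125), (20.85504913330078, 70.62053680419922), 47.84112548828125)
w6 0.004 170 u [-0.06   0.009] y [-0.064  0.079] 0.010206435127482621
w6 0.02 523 u [-0.059  0.009] y [-0.06   0.079] 0.026574464915798623
w6 0.034 1743 u [-0.055  0.009] y [-0.064  0.071] 0.03944495852600255
w6 0.046 364 u [-0.059  0.009] y [-0.03   0.079] 0.052255609494149174
w6 0.06 541 u [-0.059  0.01 ] y [-0.029  0.079] 0.06593763768404737
w6 0.075 196 u [0.009 0.01 ] y [-0.03  0.03] 0.07998422268111369
w6 0.085 2352 u [-0.05   0.009] y [-0.031  0.072] 0.08952624459617267
w6 ((414.4684753417969, 139.13446044921875), (47.24696350097656, 120.91898345947266), 20.343355178833008)
```

View pics/w6.png

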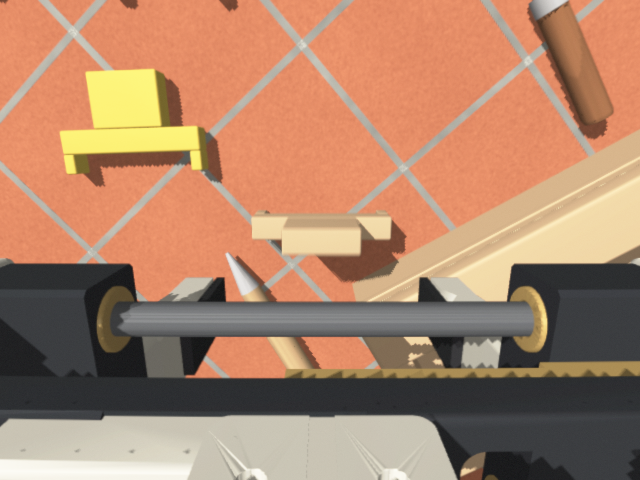

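The wrist view shows the divider standing on its feet with its top face at (320,238), z≈0.09. The dibber (265,300) has not moved. Before regripping I'll check the joint range for the turns and read the pocket position from the depth.

Run:
```python
from h import *
from plant import manip
s=manip.read_state();print(s['q'].round(3),s['clock'],s['eef_pos'])
c=np.array([.555,-.030]);ty=np.array([.979,-.203]);tx=np.array([-.203,-.979])
for n in("s6","t6","scene0","top0","w6"):
    f=load(n);P=cloud(f);d=P[...,:2]-c;a=d@tx;b=d@ty;z=P[...,2]
    k=(abs(a)<.085)&(abs(b)<.165)&(z<.045)&(z>0)
    h=np.histogram(z[k],np.arange(0,.046,.004))[0];print(n,"z hist",h)
    k2=(abs(a)<.085)&(abs(b)<.165)&(z<.024)&(z>.005)
    k3=(abs(a)<.03)&(abs(b)<.16)&(z<.045)&(z>.02)
    if k3.sum()>50:print(" floor z",np.median(z[k3]))
    print(" floor a range",np.percentile(a[k],[1,99]).round(3), "low pts",k2.sum(), np.percentile(a[k2],[5,50,95]).round(3) if k2.sum()>5 else "",np.percentile(b[k2],[5,50,95]).round(3) if k2.sum()>5 else "")
    for sgn in(1,-1):
        e=[]
        for y0 in np.arange(-.07,.071,.01):
            kk=(sgn*a>.035)&(sgn*a<.075)&(abs(b-y0)<.005)&(z<.06)&(z>0)
            e.append((int(kk.sum()),int(1000*np.median(z[kk])) if kk.sum()>2 else None,int(1000*z[kk].min()) if kk.sum() else None))
        print(sgn,e)
```

```text
[ 0.842 -0.032 -0.495 -0.    -1.107  1.574] 11.4 [0.40653433 0.1673448  0.18637058]
s6 z hist [   1    5    1   23   20    2  771 4760  105    1    0]
 floor z 0.029401031579127768
 floor a range [-0.056  0.023] low pts 49 [-0.06  -0.057  0.085] [-0.107  0.007  0.023]
1 [(0, None, None), (0, None, None), (0, None, None), (0, None, None), (0, None, None), (0, None, None), (0, None, None), (0, None, None), (0, None, None), (0, None, None), (0, None, None), (0, None, None), (0, None, None), (0, None, None), (0, None, None)]
-1 [(44, 29, 26), (41, 29, 27), (47, 29, 27), (49, 29, 27), (46, 29, 27), (51, 29, 26), (45, 29, 27), (67, 29, 13), (51, 28, 12), (53, 29, 13), (41, 29, 27), (57, 29, 25), (49, 29, 26), (61, 29, 26), (54, 28, 26)]
t6 z hist [   0    0    0    0    4  162 1157 1963  882   64    3]
 floor z 0.029590141249390967
 floor a range [-0.03   0.046] low pts 166 [-0.026  0.008  0.044] [-0.152  0.004  0.154]
1 [(17, 31, 25), (20, 29, 25), (21, 28, 21), (21, 28, 23), (21, 29, 24), (20, 29, 24), (18, 28, 23), (20, 28, 24), (21, 29, 23), (18, 29, 26), (18, 29, 25), (19, 28, 25), (2
[... 1608 characters left out ...]
e, None)]
w6 z hist [561 424 415 435 454 442 463 933 481 473 511]
 floor z 0.0298474423245689
 floor a range [-0.084  0.029] low pts 2062 [-0.084 -0.083 -0.082] [-0.149 -0.017  0.103]
1 [(0, None, None), (0, None, None), (0, None, None), (0, None, None), (0, None, None), (0, None, None), (0, None, None), (0, None, None), (0, None, None), (0, None, None), (0, None, None), (0, None, None), (0, None, None), (0, None, None), (0, None, None)]
-1 [(0, None, None), (0, None, None), (0, None, None), (0, None, None), (0, None, None), (0, None, None), (0, None, None), (0, None, None), (0, None, None), (0, None, None), (0, None, None), (0, None, None), (0, None, None), (0, None, None), (0, None, None)]
```

The scene depth shows low points (z≈13 mm) in the trough between y=-5 and +25 mm, so the pockets lie near y≈+7 mm. Now I'll regrip the divider by its top edge across the thickness.

```bash
python3 -m inch '[[-2.5,-2.8,0,-0.143],[0,0,0,-0.143],[0,0,0,-0.143],[0,0,0,-0.143],[0,0,0,-0.143],[0,0,0,-0.143],[0,0,0,-0.143],[0,0,0,-0.143],[0,0,0,-0.143],[0,0,0,-0.143],[0,0,0,-0.142],[0,0,0,0],[0,0,0,0]]' 1; python3 snap.py wrist w7;python3 - <<'E'
from h import *
f=load("w7");P=cloud(f);m=tan(f)&(P[...,2]>.084)&(P[...,2]<.096)
for mm,s,c in comps(m,300):print(s,c,cv2.minAreaRect(plane(f,.09)[mm][:,:2].astype(np.float32)*1000))
E
```

```text
clock: 12.7
eef_pos: [0.404, 0.1644, 0.1856]
ee_rot: [[0.75, -0.661, -0.001], [-0.661, -0.75, -0.001], [-0.0, 0.002, -1.0]]
contact_force: [0.1, -0.1, -0.2]
gripper_width: 0.0877
finger_force: 0.0
[303   0 105 198 455] [353.8043956   96.17142857] ((458.218505859375, 81.2134017944336), (1.680787205696106, 154.3564453125), 78.26850128173828)
[ 461    0   98  134 1125] [530.19822222  55.27377778] ((414.6384582519531, -6.582477569580078), (77.06538391113281, 61.80823516845703), 77.9321517944336)
```

View pics/w7.png

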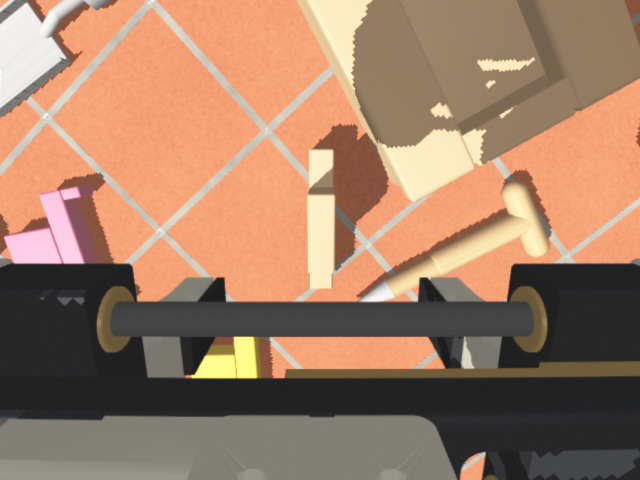

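The wrist view shows the divider edge-on at (321,240), centred between the fingers. I'll descend and grip.

```bash
python3 -m inch '[[0,0,-35,0],[0,0,-35,0],[0,0,-35,0],[0,0,-25,0],[0,0,-15,0],[0,0,-7,0],[0,0,0,0],[0,0,0,0]]' 1; python3 -m inch '[[0,0,0,0],[0,0,0,0],[0,0,0,0],[0,0,0,0],[0,0,0,0],[0,0,0,0],[0,0,0,0],[0,0,0,0],[0,0,0,0],[0,0,0,0],[0,0,0,0]]' -1 25
```

```text
clock: 13.55
eef_pos: [0.4048, 0.1651, 0.0349]
ee_rot: [[0.748, -0.664, 0.001], [-0.664, -0.748, 0.0], [0.0, -0.001, -1.0]]
contact_force: [0.5, 0.1, -0.3]
gripper_width: 0.0876
finger_force: 0.0
clock: 14.65
eef_pos: [0.4044, 0.1647, 0.0343]
ee_rot: [[0.747, -0.664, -0.0], [-0.664, -0.747, -0.0], [0.0, 0.0, -1.0]]
contact_force: [-0.1, 0.4, 0.2]
gripper_width: 0.022
finger_force: 25.0
```

```bash
python3 -m inch '[[0,0,10,0],[0,0,25,0],[0,0,35,0],[0,0,35,0],[0,0,30,0],[0,0,15,0],[0,0,0,0]]' - 30; python3 -m inch '[[12,-12,0,0.02],[20,-20,0,0.02],[20,-20,0,0.02],[20,-21,0,0.02],[20,-21,0,0.02],[20,-21,0,0.02],[20,-21,0,0.02],[20,-21,0,0.02],[20,-21,0,0.02],[16,-16,0,0.028],[10,-10,0,0],[0,0,0,0],[0,0,0,0]]'; python3 snap.py scene s8 wrist w8
python3 - <<'E'
from h import *
f=load("s8");P=cloud(f);z=P[...,2];m=tan(f)
from plant import manip
s=manip.read_state();t=s['eef_pos'];print(t,s['ee_rot'][:,1])
c=np.array([.555,-.030]);ty=np.array([.9792,-.2028]);tx=np.array([-.2028,-.9792])
d=P[...,:2]-c;a=d@tx;b=d@ty
k=m&(abs(z-.105)<.012)&(abs(a)<.12)&(abs(b)<.22)
q=plane(f,.105);qa=(q[...,:2]-c)@tx;qb=(q[...,:2]-c)@ty
# rim edges by strip
for lo,hi in((-.15,-.1),(-.05,0),(.0,.05),(.1,.15)):
    kk=k&(qb>lo)&(qb<hi);L=kk&(qa<0);R=kk&(qa>0)
    print(lo,"left rim",np.percentile(qa[L],[2,98]).round(4) if L.sum()>20 else None,"right",np.percentile(qa[R],[2,98]).round(4) if R.sum()>20 else None)
g=m&(z>.125)&(np.hypot(P[...,0]-t[0],P[...,1]-t[1])<.09)
for lo,hi in((.13,.15),(.15,.165),(.165,.185),(.185,.192),(.195,.22),(.22,.25)):
    kk=g&(z>lo)&(z<hi)
    if kk.sum()>10:print(lo,kk.sum(),"x",np.percentile(a[kk],[2,98]).round(4),"y",np.percentile(b[kk],[2,98]).round(4),z[kk].min().round(3))
cv2.imwrite("pics/s8c.png",cv2.resize(f['im'][120:420,100:500,::-1],None,fx=2,fy=2))
E
```

```text
clock: 15.35
eef_pos: [0.4052, 0.1655, 0.1869]
ee_rot: [[0.747, -0.664, 0.003], [-0.664, -0.747, 0.003], [0.0, -0.005, -1.0]]
contact_force: [0.4, 0.2, -2.0]
gripper_width: 0.0215
finger_force: 30.0
clock: 16.65
eef_pos: [0.6015, -0.0392, 0.1833]
ee_rot: [[0.868, -0.497, -0.002], [-0.497, -0.868, 0.0], [-0.002, 0.001, -1.0]]
contact_force: [-0.2, 0.6, -3.0]
gripper_width: 0.0212
finger_force: 30.0
[ 0.6016395  -0.03869672  0.18407139] [-4.95755275e-01 -8.68462234e-01  2.34364972e-04]
-0.15 left rim [-0.0871 -0.0525] right [0.0409 0.0927]
-0.05 left rim [-0.0881 -0.0409] right [0.0406 0.0925]
0.0 left rim [-0.0878 -0.0346] right [0.042  0.0929]
0.1 left rim [-0.0876 -0.0343] right [0.0414 0.0926]
0.15 104 x [0.0094 0.0294] y [0.1053 0.1126] 0.15
0.165 151 x [0.0076 0.0288] y [0.0432 0.1125] 0.165
0.185 327 x [0.0009 0.0272] y [0.0743 0.1107] 0.185
0.195 205 x [-0.0191  0.0183] y [0.0543 0.0815] 0.195
0.22 594 x [-0.0227  0.0176] y [0.0282 0.0809] 0.22
```

View pics/s8c.png

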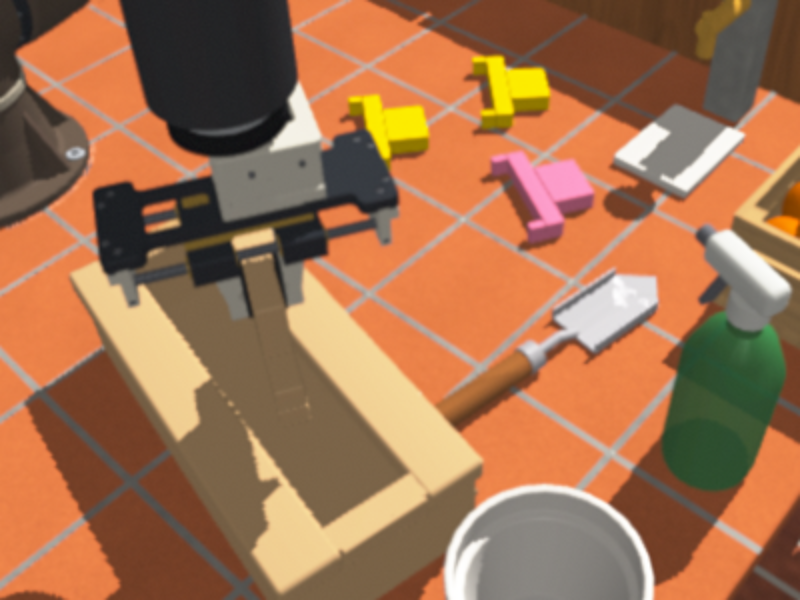

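The crop shows the divider held vertically over the mouth, with its far lower end near (300,410) over the opening. In the same view the mouth is centred to within about 3 mm, so I'll lower slowly and watch the force.

```bash
python3 -m inch '[[0,-1,-12,0],[0,0,-15,0],[0,0,-12,0],[0,0,-8,0],[0,0,-8,0],[0,0,0,0]]'; python3 -m inch '[[0,0,-8,0],[0,0,-8,0],[0,0,-8,0],[0,0,-6,0],[0,0,0,0]]'
```

```text
clock: 17.35
eef_pos: [0.6017, -0.0402, 0.1281]
ee_rot: [[0.868, -0.496, -0.002], [-0.496, -0.868, -0.0], [-0.002, 0.001, -1.0]]
contact_force: [0.5, -0.2, -3.0]
gripper_width: 0.022
finger_force: 30.0
clock: 17.85
eef_pos: [0.6016, -0.0404, 0.0981]
ee_rot: [[0.868, -0.496, -0.002], [-0.496, -0.868, -0.0], [-0.002, 0.001, -1.0]]
contact_force: [0.1, 0.7, -4.5]
gripper_width: 0.0215
finger_force: 30.0
```

```bash
python3 -m inch '[[0,0,-8,0],[0,0,-8,0],[0,0,-6,0],[0,0,-4,0],[0,0,-2,0],[0,0,0,0],[0,0,0,0]]'; python3 snap.py scene s9
python3 - <<'E'
from h import *
f=load("s9");P=cloud(f);z=P[...,2]
c=np.array([.555,-.030]);ty=np.array([.9792,-.2028]);tx=np.array([-.2028,-.9792])
d=P[...,:2]-c;a=d@tx;b=d@ty;m=tan(f)
for lo,hi in((.037,.05),(.05,.062),(.062,.073),(.073,.079),(.082,.09),(.106,.125)):
    k=m&(z>lo)&(z<hi)&(abs(a)<.036)&(b>-.05)&(b<.15)
    if k.sum()>8:print(lo,k.sum(),"x",np.percentile(a[k],[2,98]).round(4),"y",np.percentile(b[k],[2,98]).round(4))
E
```

```text
clock: 18.55
eef_pos: [0.6026, -0.0403, 0.0716]
ee_rot: [[0.868, -0.496, 0.0], [-0.496, -0.868, -0.0], [0.0, -0.0, -1.0]]
contact_force: [0.1, -0.1, -3.3]
gripper_width: 0.0217
finger_force: 30.0
0.037 51 x [0.0094 0.0274] y [0.1079 0.114 ]
0.05 57 x [0.0092 0.0293] y [0.0552 0.1135]
0.062 61 x [0.0086 0.0295] y [0.0441 0.1139]
0.073 269 x [0.0018 0.0281] y [0.0764 0.1119]
0.082 45 x [-0.0001  0.0198] y [0.0513 0.0822]
0.106 156 x [-0.0092  0.0198] y [0.0386 0.0825]
```

```bash
python3 -m inch '[[0,0,-2,0],[0,0,0,-0.105],[0,0,0,-0.105],[0,0,0,-0.105],[0,0,0,-0.105],[0,0,0,-0.105],[0,0,0,-0.105],[0,0,0,0]]'; python3 -c "
from plant import manip;print(manip.read_state()['ft_torque'])"; python3 -m inch '[[0,0,0,-0.105],[0,0,0,-0.105],[0,0,0,-0.105],[0,0,0,-0.105],[0,0,0,-0.105],[0,0,0,-0.101],[0,0,0,0],[0,0,0,0]]'; python3 -c "
from plant import manip;print(manip.read_state()['ft_torque'])"
```

```text
clock: 19.4
eef_pos: [0.6025, -0.0403, 0.0694]
ee_rot: [[0.408, -0.913, 0.0], [-0.913, -0.408, 0.0], [0.0, -0.0, -1.0]]
contact_force: [-0.4, -1.1, -2.6]
gripper_width: 0.0219
finger_force: 30.0
[ 0.03695573 -0.01615075  0.01324719]
clock: 20.2
eef_pos: [0.6024, -0.0403, 0.0694]
ee_rot: [[-0.198, -0.98, 0.0], [-0.98, 0.198, 0.0], [-0.0, -0.0, -1.0]]
contact_force: [-0.0, -0.0, -2.7]
gripper_width: 0.0215
finger_force: 30.0
[ 0.05863815 -0.07725499  0.07399197]
```

Turned square with no contact. Now I'll lower to the floor by feel.

```bash
python3 -m inch '[[0,0,-2,0],[0,0,-1.5,0],[0,0,0,0]]'|grep -E "eef|cont"; python3 -m inch '[[0,0,-1,0],[0,0,0,0]]'|grep -E "eef|cont"; python3 -m inch '[[0,0,-1,0],[0,0,0,0]]'|grep -E "eef|cont"
```

```text
eef_pos: [0.6022, -0.0403, 0.0655]
contact_force: [-0.5, 0.7, -3.3]
eef_pos: [0.6023, -0.0403, 0.0647]
contact_force: [0.3, -0.2, -3.1]
eef_pos: [0.6025, -0.0403, 0.0645]
contact_force: [-1.7, 0.2, 4.1]
```

```bash
python3 -m inch '[[-2.9,0.6,0,0],[-2.9,0.6,0,0],[-2.9,0.6,0,0],[-2.9,0.6,0,0],[-2.9,0.6,0,0],[-2.9,0.6,0,0],[-2.9,0.6,0,0],[-2.9,0.6,0,0],[-2.9,0.6,0,0],[-2.9,0.6,0,0],[0,0,0,0]]'; for i in 1; do python3 -m inch '[[-1.5,0.3,0,0],[-1.5,0.3,0,0],[0,0,0,0]]'|grep -E "eef|cont"; done;  python3 -m inch '[[-1,0.2,0,0],[-1,0.2,0,0],[0,0,0,0]]'|grep -E "eef|cont"
```

```text
clock: 22.0
eef_pos: [0.5705, -0.0345, 0.0624]
ee_rot: [[-0.203, -0.979, -0.005], [-0.979, 0.203, -0.0], [0.001, 0.005, -1.0]]
contact_force: [-0.2, 0.5, -3.8]
gripper_width: 0.0219
finger_force: 30.0
eef_pos: [0.5699, -0.0337, 0.0636]
contact_force: [1.1, -0.1, -3.3]
eef_pos: [0.5692, -0.0333, 0.0641]
contact_force: [3.7, -0.7, -4.9]
```

The upward force vanished and a push now opposes -y, so the feet seem to be in the pockets against their near edge. I'll back off 3 mm and lower gently.

```bash
python3 -m inch '[[1.5,-0.3,0,0],[1.5,-0.3,0,0],[0,0,0,0]]'|grep -E "eef|cont"; python3 -m inch '[[0,0,-1,0],[0,0,-1,0],[0,0,0,0]]'|grep -E "eef|cont"; python3 -m inch '[[0,0,-1,0],[0,0,0,0]]'|grep -E "eef|cont"
```

```text
eef_pos: [0.5711, -0.0339, 0.0637]
contact_force: [-0.8, -0.3, -3.3]
eef_pos: [0.5711, -0.0339, 0.0616]
contact_force: [0.4, 0.4, -3.9]
eef_pos: [0.5713, -0.0339, 0.0607]
contact_force: [-0.5, -0.3, -2.9]
```

```bash
python3 -m inch '[[0,0,-1.5,0],[0,0,-1.5,0],[0,0,-1.5,0],[0,0,0,0]]'|grep -E "eef|cont"; python3 -m inch '[[0,0,-1.5,0],[0,0,-1.5,0],[0,0,0,0]]'|grep -E "eef|cont"; python3 -m inch '[[0,0,-1,0],[0,0,0,0]]'|grep -E "eef|cont"; python3 -m inch '[[0,0,-1,0],[0,0,0,0]]'|grep -E "eef|cont"
```

```text
eef_pos: [0.5712, -0.0339, 0.056]
contact_force: [-0.4, -1.2, -2.5]
eef_pos: [0.5712, -0.0339, 0.0531]
contact_force: [-0.3, 0.1, -3.2]
eef_pos: [0.5713, -0.0339, 0.0523]
contact_force: [0.4, 0.6, -2.7]
eef_pos: [0.5713, -0.0339, 0.0513]
contact_force: [0.6, -0.0, -3.6]
```

```bash
python3 -m inch '[[0,0,-1,0],[0,0,0,0]]'|grep -E "eef|cont"; python3 -m inch '[[0,0,-1,0],[0,0,0,0]]'|grep -E "eef|cont"
```

```text
eef_pos: [0.5715, -0.0339, 0.0504]
contact_force: [0.5, -0.2, -1.8]
eef_pos: [0.5716, -0.0339, 0.0503]
contact_force: [-2.8, 1.5, 6.4]
```

The feet bottomed at 16 mm, which is the pocket floor. I'll release and rise.

```bash
python3 -m inch '[[0,0,0.5,0],[0,0,0,0]]' - 8 |grep -E "cont"; python3 -m inch '[[0,0,0,0],[0,0,0,0],[0,0,0,0],[0,0,0,0],[0,0,0,0],[0,0,0,0],[0,0,0,0],[0,0,0,0],[0,0,0,0]]' 0.5; python3 -m inch '[[0,0,5,0],[0,0,15,0],[0,0,30,0],[0,0,40,0],[0,0,40,0],[0,0,30,0],[0,0,0,0],[0,0,0,0]]'; python3 snap.py scene s10 top t10
python3 - <<'E'
from h import *
c=np.array([.555,-.030]);ty=np.array([.9792,-.2028]);tx=np.array([-.2028,-.9792])
f=load("s10");P=cloud(f);z=P[...,2];d=P[...,:2]-c;a=d@tx;b=d@ty;m=tan(f)
for lo,hi in((.034,.045),(.045,.053),(.053,.06),(.065,.08),(.08,.098),(.099,.112)):
    k=m&(z>lo)&(z<hi)&(abs(a)<.034)&(b>-.03)&(b<.06)
    if k.sum()>8:print(lo,k.sum(),"x",np.percentile(a[k],[2,98]).round(4),"y",np.percentile(b[k],[2,98]).round(4),np.median(z[k]))
cv2.imwrite("pics/s10c.png",cv2.resize(f['im'][190:440,120:390,::-1],None,fx=2.3,fy=2.3))
E
```

```text
contact_force: [-1.6, 0.6, 3.2]
clock: 26.0
eef_pos: [0.5714, -0.0339, 0.0499]
ee_rot: [[-0.203, -0.979, 0.0], [-0.979, 0.203, -0.0], [-0.0, -0.0, -1.0]]
contact_force: [0.7, 0.5, -0.7]
gripper_width: 0.0654
finger_force: 0.0
clock: 26.8
eef_pos: [0.5716, -0.0337, 0.2108]
ee_rot: [[-0.203, -0.979, 0.002], [-0.979, 0.203, 0.001], [-0.001, -0.002, -1.0]]
contact_force: [0.5, -0.5, -0.0]
gripper_width: 0.0655
finger_force: 0.0
0.034 113 x [-0.0317  0.025 ] y [0.0267 0.0297] 0.03966479763883224
0.045 109 x [-0.0319  0.027 ] y [0.0262 0.0299] 0.048796981049803345
0.053 85 x [-0.0321  0.0284] y [0.026  0.0293] 0.055956661182001155
0.065 215 x [-0.0299  0.0325] y [0.0128 0.0296] 0.07275984671577829
0.08 275 x [-0.0302  0.0325] y [0.0137 0.0296] 0.08926558961713882
0.099 489 x [-0.0305  0.0318] y [0.0073 0.0289] 0.10504011370540367
```

View pics/s10c.png

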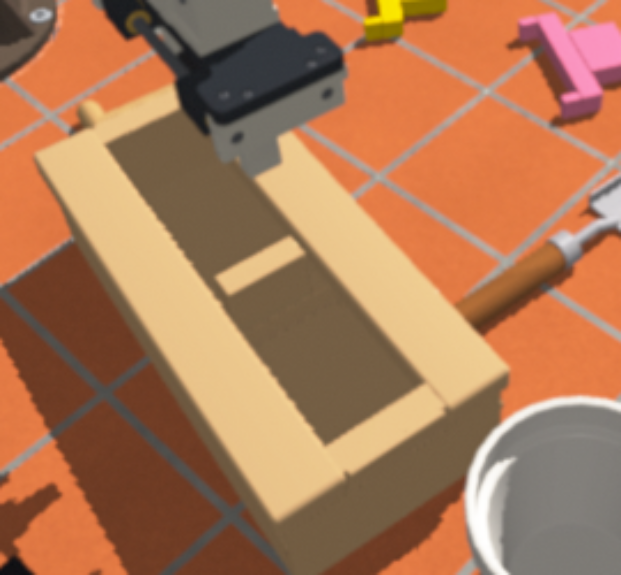

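The crop shows the divider square across the mouth at (260,265), upright, with its top (z=0.105) level with the rim. The robot is clear of it, so I'll hand the job in.

```bash
python3 -c "
from plant import manip;print(manip.finish_job())"
```

```text
the job is handed in; nothing more can be done
None
```

The divider was stood up and let go, regripped by its top edge, and now sits square and fully down in the pockets, its top level with the rim; I handed the job in at about 27 s, and no verdict was shown.

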